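Wipe the offcuts off the sloping drawing board

TASK

Take the wooden scraper block and press its rubber sole flat and gently on the pad of the sloping drawing board, above the offcuts, then wipe all three plywood offcuts down the slope into the grey catch tray below, touching them only with the scraper and never with the gripper. Then lay the scraper flat, sole down and lengthwise, in the rubber-lined empty compartment of the wooden tool tray and let go, leaving everything else where it is.

Things in the scene. Friction and masses are not known exactly. Their poses are not given: they have to be found in the camera images.
- scraper: wooden scraper block. Base 130 (x) by 40 (y) by 22 mm high with a black rubber sole; on it a grip rib 90 (x) by 20 (y) mm from 22 to 62 mm above the sole. Origin: centre of the sole; x along its length, z up through the rib. Lies on the table on its sole.
- board: wooden drawing board on a stand, fixed, 240 mm down the slope, 260 mm wide, sloping 24 degrees, with a white paper pad on it. Origin: on the table under its middle; x points horizontally downhill, z up. Lower edge of the bare board 55 mm above the table, upper edge 153 mm.
- slope (a point): centre of the bare wooden face under the pad: x down the slope, y across, z out of the face, 24 degrees from vertical. Face: x -120 to +120 mm, y -130 to +130. The white pad (250 mm wide) on it is 2 to 12 mm thick, not measured: feel for its top. Offcut centres start at x -5 to +75, y -80 to +80 mm; the pad is free above x = -40 mm.
- chip_tray: grey plastic catch tray fixed at the foot of the board, outer 150 (x) by 270 (y) by 30 mm high, 4 mm walls and floor, open on top, its near wall just under the board's lower edge. Origin: centre of its underside; x horizontally away from the board (downhill), z up.
- offcut_strip: plain pale plywood offcut, 6 mm thick, loose on the drawing pad; a strip 26 (x) by 84 (y) mm. Origin: centre of the underside; z is its thickness direction. 
- offcut_tee: plain pale plywood offcut, 6 mm thick, loose on the drawing pad; a stubby T: bar 18 (x) by 74 (y) mm with a 14 by 30 mm stem towards +x. Origin: centre of the underside; z is its thickness direction. 
- offcut_disc: plain pale plywood offcut, 6 mm thick, loose on the drawing pad; a slot shape with round ends, 40 (x) by 64 (y) mm. Origin: centre of the underside; z is its thickness direction. 
- tool_tray: wooden tool tray, fixed, outer 162 (x) by 184 (y) by 25 mm high, walls, dividers and floor 4 mm; three compartments side by side in y, each 154 (x) by 56 (y) mm inside, centred at y = -60, 0 and +60 mm. Two hold tools; which one is empty varies. Origin: centre of its underside, z up.
- liner: black rubber liner 150 (x) by 52 (y) by 2 mm on the floor of the tray's empty compartment, fixed: the place for the scraper. Origin: centre of its underside, 4 mm above the table; x along the compartment.
- flat_brush: flat brush 140 mm long lying in a tray compartment, bystander. Origin: centre of its underside.
- palette_knife: palette knife 140 mm long lying in a tray compartment, bystander. Origin: centre of its underside.
- phone: black phone 75 by 150 by 9 mm flat on the table, bystander. Origin: centre of its underside.
- marker: yellow marker pen 130 (x) by 15 by 15 mm lying on the table, bystander. Origin: centre of its underside.
- varnish_can: varnish can, 60 mm across, 160 mm tall, standing, bystander. Origin: centre of its underside.
- mug: white mug, 80 mm across, 90 mm tall, standing, bystander. Origin: centre of its underside.
- fish: flat dark wooden fish plaque, about 175 by 120 by 6 mm, lying on the table, bystander. Origin: in the underside, at the head's centre.
- ruler: aluminium ruler 200 (x) by 30 by 4 mm lying on the table, bystander. Origin: centre of its underside.
Things that resemble listed ones, but are neither listed nor needed, are in the scene too. What is shaped like the offcut_strip but blue or orange is not meant.

How it is judged:
By the outcome, as a careful person would: the job done as asked, in the order asked, and still so for the second after the job is handed in, with the robot touching nothing.
It also fails if it takes over 72 s, if anything falls off the work surface, if the arm or the gripper's body presses on something with over 40 N, if the wrist force passes 120 N, or if a joint passes its speed limit or range.

ROBOT

A 7-joint arm with a two-finger parallel gripper is mounted at the origin on the work surface. World frame = base frame: x ahead of the robot, y to its left, z up, the work surface at z = 0. Lengths are in m, angles in rad, forces in N, time in s.
With the tool pointing down it reaches from about 0.425 to 0.975 m from the base axis. Payload 16.7 kg.
Tool frame: the origin (TCP) lies on the front face of the gripper's body, between the roots of the fingers; the fingertips stand 73 mm ahead of it and the grasp point (between the pads) lies 54 mm ahead of it (robot.grasp_offset is the distance from the TCP to the grasp point, in m); z points along the fingers, y is the line along which they close (so a half turn about z gives the same grasp; the last joint's range is limited). The gripper opens to 85 mm and grips with 20 to 120 N. Pads are 22 mm wide; open, the fingers measure 114 mm over their backs; the gripper's body (76 mm by 85 mm) begins 54 mm behind the grasp point. The pads swing forward as they close: fully open they stand 13 mm farther back than shut.
Start: joints at [0.957, 0.426, 0.074, 1.606, -0.034, 1.111, -0.067], TCP at [0.303, -0.603, 0.304] pointing down, gripper open.
Joint ranges: [-2.85, 2.85], [-0.5, 2.14], [-1.23, 1.37], [0.21, 2.46], [-1.02, 4.16], [0.16, 2.05], [-2.73, 2.73]. Speed limits (rad/s): [1.89, 1.89, 2.39, 2.39, 3.01, 3.01, 3.01].

INTERFACE

Orientations are given as a unit quaternion [x, y, z, w].
In Python, from station import robot gives the robot as it stands.
- The arm moves only by the shell command python3 -m creep 'ROWS' [OPENING]. ROWS is JSON, a list of rows, each a list of 2 entries, a list of its own where there are three numbers: the shift along the tool's x, y, z as a fraction of full scale, then the turn, a rotation vector about the tool's x, y, z as a fraction of full scale. A call has 1 to 20 rows; each row shifts and turns the commanded pose from where the row before left it, along the tool's axes as they then stand; what a row does not reach is not made up. Full scale, the value 1, is 250 mm for a shift and 2 pi rad for a turn. A row lasts 1/12 s, in which the tool goes at most 41.7 mm and 7.16 degrees, less where a joint would pass 70% of its speed; a pose out of reach is approached as far as the arm can. A call with a number of a shift or a turn outside -1 to 1 is refused whole. A call with a gripper value outside its range is refused whole. OPENING is the closure, from -1 (fully open) to 1 (shut), set as the call begins (- or left out, the last holds). The fingers move at their own pace and stop on an object; the grip force is fixed at half the most. Time passes only in rows, so rows that do not move let the fingers close. It gives the time, the measured TCP pose, the force, the opening and the grip force at its end, in the units of the state.
- robot.state(): the state, without advancing time (a new reading comes with each control period).
- robot.get_image(name): name is "scene" or "top" or "wrist"; returns the picture (384x512x3 uint8, red, green, blue); there is no depth.
- robot.camera_model(name): a dict with "fovy" (degrees; the focal length in pixels is half the picture's height over the tangent of half this angle, whatever the lens; pixels are square), "cx", "cy" (the principal point, pixels), "rvec" (rotation vector, rad) and "tvec" (3), from world to camera coordinates, as OpenCV has them. Camera axes: x right, y down, z forward; pixel columns grow to the right and rows downward; lengths in m; the calibration is good to about 2 mm. A picture is of the moment at which its call begins: read the wrist's pose just before it. camera_model takes no time and is no camera call; for the wrist camera it gives the pose at the moment of the call.
- robot.job_done(): hands the job in; it is judged then, once.
The state is a dict: "clock": time; "qpos": joint angles; "dq": joint speeds; "effort": joint torques, N m; "tcp_pos": TCP position; "eef_rot": TCP orientation; "wrist_force": force on the tool from outside, world axes, zero at the start; "wrist_torque": the same for the moment, N m; "grip_width": finger opening in m; "finger_force": force on a finger pad.
Only numpy, scipy, OpenCV 4.12 (cv2) and the standard library are available. Lean on these libraries where they do the work, as an engineer would, in place of code of your own. Each camera call takes 0.05 s, during which the arm holds its last target. There are 200 camera calls.

## Working session

There is one attempt and no reset: what is moved stays moved. The work goes in short steps, Python scripts to look and compute and a shell command to move; the robot and the scene stay as the last step left them, time stands still between calls to the robot, and variables do not carry over. Pictures are saved under pics/ and viewed, at most 10 in all, crops included, and the job is handed in when it is done.

```bash
ls; mkdir -p pics; python3 - <<'E'
from station import robot
import cv2,json
for n in("scene","top"):
    im=robot.get_image(n); cv2.imwrite(f"pics/{n}0.png",im[...,::-1]); print(n,robot.camera_model(n))
print(robot.camera_model("wrist"))
s=robot.state(); print(s, robot.grasp_offset)
E
```

```text
pics
scene {'fovy': 52.28845805246581, 'cx': 253.24876372384605, 'cy': 187.0717502102042, 'rvec': array([ 2.51432519,  0.70750683, -0.20240271]), 'tvec': array([-0.44549263, -0.22760212,  1.6128747 ])}
top {'fovy': 50.51065779941884, 'cx': 259.2090827569733, 'cy': 193.22031149065015, 'rvec': array([ 2.20924857, -2.17740567,  0.09734578]), 'tvec': array([-0.04770194,  0.56243614,  1.25778135])}
{'fovy': 62.998253876256655, 'cx': 257.80255221700247, 'cy': 191.6502554042316, 'rvec': array([-2.47190129,  1.52486399,  0.20725632]), 'tvec': array([-0.67370463, -0.03545033,  0.37756846])}
{'clock': 0.1, 'qpos': array([ 0.95649904,  0.42668631,  0.07385923,  1.60653053, -0.0340927 ,
        1.11083286, -0.0671237 ]), 'dq': array([-4.59499557e-04,  1.89773279e-04,  1.13827065e-05, -2.17880200e-03,
        7.35587405e-04, -1.90426492e-03,  1.73881116e-03]), 'effort': array([ 5.21877373e-03, -9.51539183e+01,  3.77031460e+00, -4.64404106e+01,
        1.95777579e-02,  6.58808072e-03, -5.50119216e-05]), 'tcp_pos': array([ 0.30241155, -0.60314577,  0.30327503]), 'eef_rot': array([ 9.73123190e-01,  2.30284388e-01, -1.83347700e-04, -5.70046183e-04]), 'wrist_force': array([-1.08312804, -0.73736039,  0.33257361]), 'wrist_torque': array([0.01898056, 0.00826473, 0.00095073]), 'finger_force': 0.0, 'grip_width': 0.08506826594310576} 0.0539
```

View pics/scene0.png

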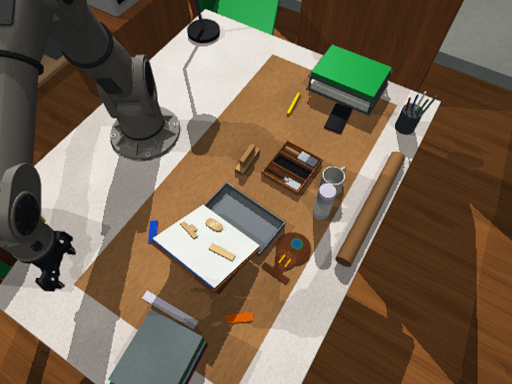

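View pics/top0.png

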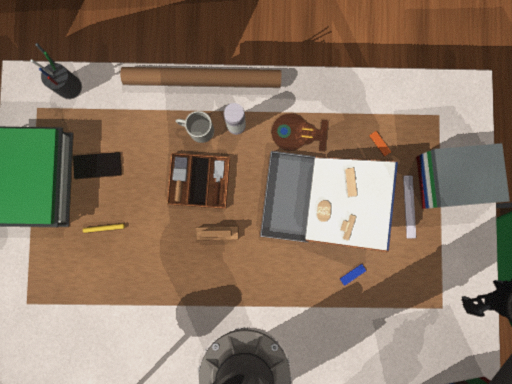

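The scene view shows the scraper at about (247,160), the tool tray at (292,167) with its middle compartment empty, the board with three pale offcuts at (190,229), (214,225) and (222,252), the tray above it, and blue (153,232) and orange (240,318) strips. The top view shows the scraper at (217,233), the tray at (199,180) with a black middle, the pad at (350,203), and the offcuts at (350,182), (324,210) and (348,227).

Candidates for the scraper are the block at (217,233), the marker at (103,228), and the brown roll at (200,77). The ribbed block at (217,233) fits the description. I'll check it in a close crop.

```bash
cat > h.py <<'E'
from station import robot
import numpy as np,cv2
from scipy.spatial.transform import Rotation as R
def cam(n,img=None):
    m=robot.camera_model(n); f=192/np.tan(np.radians(m['fovy']/2))
    return m,f
def ray(m,px):
    f=192/np.tan(np.radians(m['fovy']/2)); px=np.atleast_2d(np.array(px,float))
    Rm=cv2.Rodrigues(np.array(m['rvec']))[0]; c=-Rm.T@m['tvec']
    d=np.c_[(px[:,0]-m['cx'])/f,(px[:,1]-m['cy'])/f,np.ones(len(px))]@Rm
    return c,d
def onz(m,px,z):
    c,d=ray(m,px); return c+d*((z-c[2])/d[:,2])[:,None]
def onplane(m,px,p0,n):
    c,d=ray(m,px); return c+d*(((p0-c)@n)/(d@n))[:,None]
def proj(m,P):
    f=192/np.tan(np.radians(m['fovy']/2));Rm=cv2.Rodrigues(np.array(m['rvec']))[0]
    q=np.atleast_2d(P)@Rm.T+m['tvec']; return np.c_[f*q[:,0]/q[:,2]+m['cx'],f*q[:,1]/q[:,2]+m['cy']]
E
python3 - <<'E'
from h import *
m=robot.camera_model("top"); im=cv2.imread("pics/top0.png")
c=im[140:255,155:405]; cv2.imwrite("pics/c1.png",cv2.resize(c,None,fx=3.2,fy=3.2,interpolation=cv2.INTER_CUBIC))
hsv=cv2.cvtColor(im,cv2.COLOR_BGR2HSV)
w=((hsv[...,1]<40)&(hsv[...,2]>200)).astype(np.uint8); w[:, :300]=0; w[:150]=0;w[252:]=0;w[:,400:]=0
k,_=cv2.findContours(w,0,2); k=max(k,key=cv2.contourArea); b=cv2.boxPoints(cv2.minAreaRect(cv2.convexHull(k))); print(b)
q=cv2.approxPolyDP(cv2.convexHull(k),6,True)[:,0]; print("quad",q)
print(onz(m,[(217,233)],.04),onz(m,[(199,180)],.025))
for p in q: print(p,onz(m,[p],.06).round(3),onz(m,[p],.16).round(3))
print(onz(m,[[103,228]],0.01))
E
```

```text
[[305.157   241.26093]
 [314.06674 153.94559]
 [394.75717 162.17929]
 [385.84744 249.49463]]
quad [[316 158]
 [394 163]
 [385 249]
 [306 238]]
[[0.43746884 0.08849666 0.04      ]] [[0.60134917 0.14948841 0.025     ]]
[316 158] [[ 0.671 -0.212  0.06 ]] [[ 0.655 -0.196  0.16 ]]
[394 163] [[ 0.66  -0.452  0.06 ]] [[ 0.645 -0.417  0.16 ]]
[385 249] [[ 0.397 -0.422  0.06 ]] [[ 0.403 -0.39   0.16 ]]
[306 238] [[ 0.427 -0.182  0.06 ]] [[ 0.43  -0.169  0.16 ]]
[[0.4474347  0.44708825 0.01      ]]
```

View pics/c1.png

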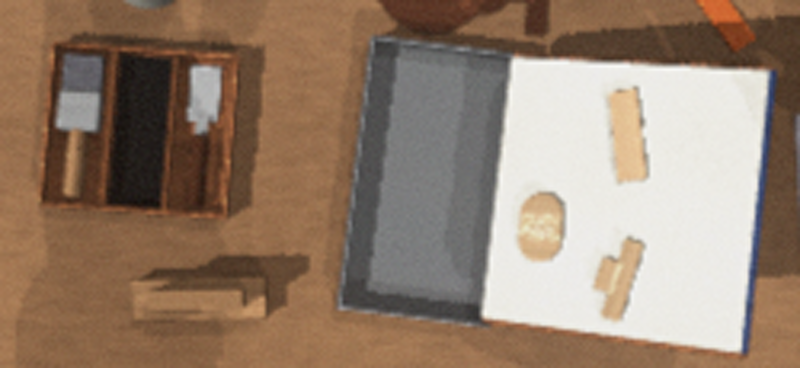

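The crop confirms a ribbed wooden block at crop (200,295), the empty black-lined middle compartment at (138,128), the strip at (628,135), the disc at (540,227) and the tee at (620,280). I'll move over the board for a closer wrist view.

```bash
python3 -m creep '[[[0.1,-0.05,-0.026],[0,0,0]],[[0.106,-0.049,-0.026],[0,0,0]],[[0.106,-0.049,-0.026],[0,0,0]],[[0.106,-0.049,-0.026],[0,0,0]],[[0.106,-0.049,-0.026],[0,0,0]],[[0.106,-0.049,-0.026],[0,0,0]],[[0.106,-0.049,-0.026],[0,0,0]],[[0.106,-0.049,-0.026],[0,0,0]],[[0.106,-0.049,-0.026],[0,0,0]],[[0.106,-0.049,-0.026],[0,0,0]],[[0.106,-0.049,-0.026],[0,0,0]],[[0.106,-0.049,-0.026],[0,0,0]],[[0,0,0],[0,0,0]],[[0,0,0],[0,0,0]]]'
python3 - <<'E'
from h import *
m=robot.camera_model("wrist"); im=robot.get_image("wrist"); cv2.imwrite("pics/w1.png",im[...,::-1])
import pickle; pickle.dump(m,open("w1.pkl","wb"))
s=robot.state(); c,_=ray(m,[0,0]); print(s['tcp_pos'],s['eef_rot'],s['qpos'].round(2),s['clock'],c, R.from_quat(s['eef_rot']).as_matrix().T@(c-s['tcp_pos']))
E
```

```text
clock: 1.27
tcp_pos: [0.5206, -0.3282, 0.3819]
eef_rot: [0.973, 0.232, 0.0, -0.0]
wrist_force: [-0.2, -0.3, 0.1]
grip_width: 0.0855
finger_force: 0.0
[ 0.51951486 -0.32963124  0.38164678] [ 9.73008232e-01  2.30770276e-01 -2.24691389e-04 -9.60166499e-05] [ 0.51  0.27 -0.07  1.65  0.02  1.22 -0.66] 1.3167 [ 0.57982747 -0.29703105  0.45198995] [ 0.06850126 -0.00206303 -0.0703695 ]
```

View pics/w1.png

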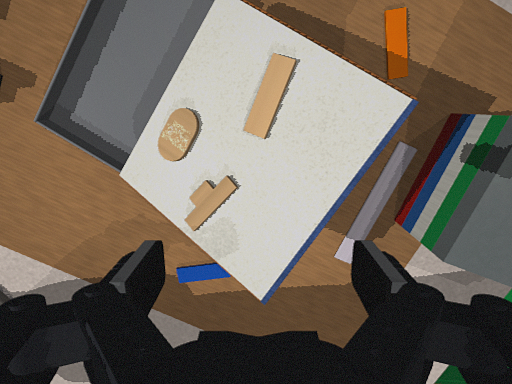

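The wrist view shows the whole pad with corners at about (120,175), (213,0), (415,98) and (263,300), the strip at (271,95), the disc at (179,134) and the tee at (212,203). The grey tray is at the upper left.

```bash
cat > board.py <<'E'
from h import *
import pickle
m=pickle.load(open("w1.pkl","rb")); im=cv2.imread("pics/w1.png")
hsv=cv2.cvtColor(im,cv2.COLOR_BGR2HSV)
hull0=np.array([[120,175],[213,0],[225,0],[415,98],[263,300]])
reg=cv2.fillPoly(np.zeros((384,512),np.uint8),[hull0],1); reg=cv2.dilate(reg,np.ones((9,9)))
w=((hsv[...,1]<45)&(hsv[...,2]>170)).astype(np.uint8)*reg
k,_=cv2.findContours(w,0,1); k=max(k,key=cv2.contourArea)[:,0].astype(float)
# fit lines on 4 sides from rough corners
C=np.array([[120,175],[213,0],[415,98],[263,300]],float); L=[]
for i in range(4):
    a,b=C[i],C[(i+1)%4]; u=(b-a)/np.linalg.norm(b-a); n=np.array([-u[1],u[0]])
    s=(k-a)@u; d=(k-a)@n; sel=k[(abs(d)<9)&(s>15)&(s<np.linalg.norm(b-a)-15)&(k[:,1]>2)]
    vx,vy,x,y=cv2.fitLine(sel.astype(np.float32),cv2.DIST_HUBER,0,.01,.01)[:,0]; L.append(np.cross([x,y,1],[x+vx,y+vy,1]))
    print(i,len(sel),sel[::max(1,len(sel)//4)].tolist()[:4])
q=[];
for i in range(4):
    p=np.cross(L[i-1],L[i]); q.append(p[:2]/p[2])
q=np.array(q); print("corners",q.round(1))
t=.007
zl=.055+t*np.cos(np.radians(24)); zu=.153+t*np.cos(np.radians(24))
P=np.array([onz(m,q[i],z)[0] for i,z in enumerate((zl,zl,zu,zu))]); print(P.round(4))
print("widths",np.linalg.norm(P[1]-P[0]),np.linalg.norm(P[2]-P[3]),"len",np.linalg.norm(P[2]-P[1]),np.linalg.norm(P[3]-P[0]))
ey=P[0]+P[3]-P[1]-P[2]; ang=np.arctan2(ey[1],ey[0])-np.pi/2
ex=(P[0]+P[1]-P[2]-P[3]); ang2=np.arctan2(ex[1],ex[0]); print("yaw",np.degrees([ang,ang2]))
cen=P.mean(0); print("pad centre",cen)
E
python3 board.py
```

```text
0 148 [[207.0, 14.0], [187.0, 51.0], [167.0, 88.0], [146.0, 125.0]]
1 132 [[400.0, 93.0], [367.0, 74.0], [334.0, 55.0], [301.0, 36.0]]
2 180 [[270.0, 286.0], [303.0, 243.0], [337.0, 198.0], [371.0, 153.0]]
3 122 [[132.0, 186.0], [161.0, 211.0], [190.0, 237.0], [220.0, 264.0]]
corners [[119.3 174.5]
 [220.6 -10.5]
 [411.1  99.1]
 [260.3 299.5]]
[[ 0.4242 -0.1785  0.0614]
 [ 0.6706 -0.2057  0.0614]
 [ 0.6466 -0.4176  0.1594]
 [ 0.402  -0.3903  0.1594]]
widths 0.24788478280371473 0.24602879950148027 len 0.2346232946479916 0.23444031663572812
yaw [83.66077334 83.78120565]
pad centre [ 0.53583742 -0.29801689  0.11039482]
```

```bash
cat >> h.py <<'E'
yaw=np.radians(83.7); S=R.from_euler('ZY',[yaw,np.radians(24)]).as_matrix()  # columns: slope x,y,z
h=np.array([np.cos(yaw),np.sin(yaw),0])
O=np.array([.5358,-.2980,.1104])-S[:,2]*.007
def slope(p): return (np.asarray(p)-O)@S
def go(pos,Rt):
    s=robot.state(); Rc=R.from_quat(s['eef_rot']); d=Rc.inv().apply(np.array(pos)-s['tcp_pos']); rv=(Rc.inv()*Rt).as_rotvec()
    print("clock",s['clock'],"tcp",s['tcp_pos'].round(4)); print("shift frac now",(d/.25).round(4),"shift frac after turn",((Rt.inv().apply(np.array(pos)-s['tcp_pos']))/.25).round(4),"turn frac",(rv/2/np.pi).round(4),"deg",np.degrees(rv).round(1))
E
python3 - <<'E'
from h import *
import pickle
print(S.round(3),O, slope(O))
m=pickle.load(open("w1.pkl","rb")); im=cv2.imread("pics/w1.png"); hsv=cv2.cvtColor(im,cv2.COLOR_BGR2HSV)
reg=cv2.fillPoly(np.zeros((384,512),np.uint8),[np.array([[126,175],[213,5],[225,5],[405,98],[263,290]])],1)
w=((hsv[...,1]>70)&(hsv[...,0]>5)&(hsv[...,0]<28)).astype(np.uint8)*reg
w=cv2.morphologyEx(w,cv2.MORPH_CLOSE,np.ones((9,9)))
ks,_=cv2.findContours(w,0,1)
for k in ks:
    if cv2.contourArea(k)<300: continue
    p=slope(onplane(m,k[:,0],O+S[:,2]*.013,S[:,2]))[:,:2]*1000
    print(cv2.contourArea(k), "min",p.min(0).round(),"max",p.max(0).round(), cv2.minAreaRect(p.astype(np.float32)))
# top image: scraper and tray
mt=robot.camera_model("top"); it=cv2.imread("pics/top0.png"); 
print("scraper px corners->", onz(mt,[[155+133/3.2,140+318/3.2],[155+265/3.2,140+318/3.2]],.022).round(3))
print("tray corners", onz(mt,[[155+55/3.2,140+46/3.2],[155+237/3.2,140+55/3.2],[155+228/3.2,140+216/3.2],[155+43/3.2,140+203/3.2]],.025).round(3))
E
```

```text
[[ 0.1   -0.994  0.045]
 [ 0.908  0.11   0.404]
 [-0.407  0.     0.914]] [ 0.53548757 -0.30082996  0.10400518] [0. 0. 0.]
1268.0 min [-27.  36.] max [ 14. 111.] ((-4.128486156463623, 72.10671997070312), (74.36461639404297, 32.7598762512207), 78.24694061279297)
1475.5 min [46.  2.] max [90. 66.] ((68.09313201904297, 33.892662048339844), (42.79568862915039, 63.5834846496582), 2.909362554550171)
1969.0 min [ -23. -100.] max [ 20. -15.] ((-1.6265802383422852, -57.468505859375), (27.059465408325195, 83.3460464477539), 12.20608139038086)
scraper px corners-> [[0.416 0.153 0.022]
 [0.418 0.025 0.022]]
tray corners [[0.681 0.235 0.025]
 [0.675 0.057 0.025]
 [0.517 0.063 0.025]
 [0.527 0.243 0.025]]
```

```bash
python3 -m creep '[[[0,0,0],[0,0,-0.0196]],[[0,0,0],[0,0,-0.0196]],[[0,0,0],[0,0,-0.0196]],[[0,0,0],[0,0,-0.0196]],[[0,0,0],[0,0,-0.0196]],[[0,0,0],[0,0,-0.0196]],[[0,0,0],[0,0,-0.0196]],[[0,0,0],[0,0,-0.0196]],[[0,0,0],[0,0,-0.0196]],[[0.11,-0.008,0],[0,0,0]],[[0.11,-0.008,0],[0,0,0]],[[0.11,-0.008,0],[0,0,0]],[[0.11,-0.008,0],[0,0,0]],[[0.11,-0.008,0],[0,0,0]],[[0.11,-0.008,0],[0,0,0]],[[0.11,-0.008,0],[0,0,0]],[[0.11,-0.008,0],[0,0,0]],[[0.11,-0.008,0],[0,0,0]],[[0.11,-0.008,0],[0,0,0]],[[0,0,0],[0,0,0]]]'
python3 - <<'E'
from h import *
m=robot.camera_model("wrist"); im=robot.get_image("wrist"); cv2.imwrite("pics/w2.png",im[...,::-1])
import pickle; pickle.dump(m,open("w2.pkl","wb"))
s=robot.state(); print(s['tcp_pos'],s['eef_rot'],s['qpos'].round(2))
E
```

```text
clock: 2.98
tcp_pos: [0.4982, -0.0511, 0.382]
eef_rot: [0.705, 0.709, 0.0, -0.0]
wrist_force: [0.5, 0.3, 0.3]
grip_width: 0.0854
finger_force: 0.0
[ 0.49838808 -0.0536674   0.38185538] [ 7.05524579e-01  7.08685446e-01 -2.13337801e-05 -7.43490321e-05] [ 0.37  0.1  -0.41  1.87  0.04  1.19 -0.06]
```

View pics/w2.png

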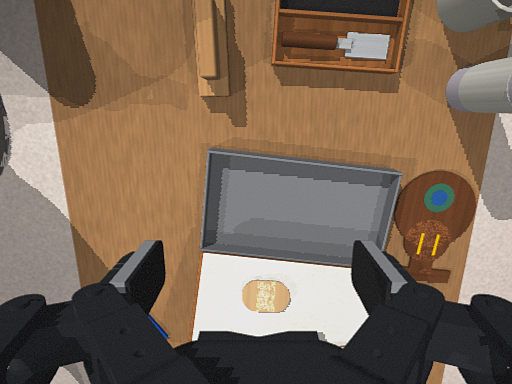

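The view shows the scraper cut off at (212,50) and the tool tray partly in view at (340,35). I'll move further in +y.

```bash
python3 -m creep '[[[0.11,0,0],[0,0,0]],[[0.11,0,0],[0,0,0]],[[0.11,0,0],[0,0,0]],[[0.11,0,0],[0,0,0]],[[0.11,0,0],[0,0,0]],[[0,0,0],[0,0,0]],[[0,0,0],[0,0,0]]]' 
python3 - <<'E'
from h import *
m=robot.camera_model("wrist"); im=robot.get_image("wrist"); cv2.imwrite("pics/w3.png",im[...,::-1])
import pickle; pickle.dump(m,open("w3.pkl","wb"))
s=robot.state(); print(s['tcp_pos'],s['qpos'].round(2))
E
```

```text
clock: 3.62
tcp_pos: [0.4987, 0.0822, 0.3816]
eef_rot: [0.706, 0.708, -0.0, -0.0]
wrist_force: [-0.3, -0.9, -0.1]
grip_width: 0.0854
finger_force: 0.0
[0.49874013 0.08106694 0.38157287] [ 0.2   0.12 -0.53  1.85  0.06  1.19 -0.35]
```

View pics/w3.png

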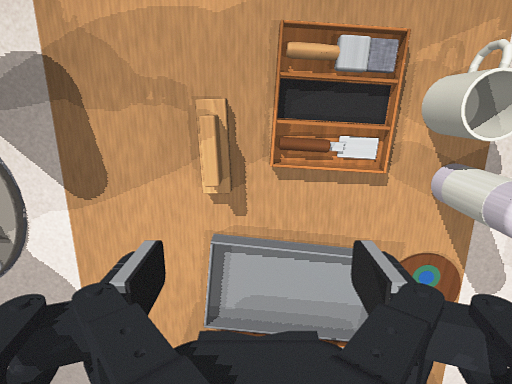

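The view shows the whole scraper, with rib top corners at about (199,115), (215,115), (219,192) and (203,192) and its base right edge at x≈226–230. The tray corners are (283,21), (410,30), (386,172) and (271,167), and the empty black liner is at (334,101).

```bash
python3 - <<'E'
from h import *
import pickle
m=pickle.load(open("w3.pkl","rb")); im=cv2.imread("pics/w3.png"); hsv=cv2.cvtColor(im,cv2.COLOR_BGR2HSV)
def show(n,px,z):
    P=onz(m,px,z); print(n,P[:,:2].round(4).tolist(),"c",P.mean(0).round(4),"sides",[round(float(np.linalg.norm(P[i]-P[i-1])),4) for i in range(len(P))],"ang",[round(float(np.degrees(np.arctan2(*(P[i]-P[i-1])[[1,0]]))),1) for i in range(len(P))])
show("rib",[(199,115),(215,115),(219,192),(203,192)],.062)
show("base",[(195,97.5),(226,97.5),(230,192)],.022)
show("tray",[(283,21),(410,30),(386,172),(271,167)],.025)
w=(hsv[...,2]<60).astype(np.uint8); w[:70]=0;w[130:]=0;w[:,:272]=0;w[:,400:]=0
w=cv2.morphologyEx(w,cv2.MORPH_OPEN,np.ones((3,3)))
k,_=cv2.findContours(w,0,1); k=max(k,key=cv2.contourArea)[:,0]
print(k.min(0),k.max(0)); P=onz(m,k,.006)[:,:2].astype(np.float32); print("liner",cv2.minAreaRect(P))
# other top-camera check of liner and scraper
mt=robot.camera_model("top"); it=cv2.imread("pics/top0.png"); w=(it.max(2)<45).astype(np.uint8); w[:150]=0;w[210:]=0;w[:,:184]=0;w[:,212:]=0
k,_=cv2.findContours(w,0,1); k=max(k,key=cv2.contourArea)[:,0]; print("liner top",cv2.minAreaRect(onz(mt,k,.006)[:,:2].astype(np.float32)))
c=im[85:205,180:260]; cv2.imwrite("pics/c3.png",cv2.resize(c,None,fx=5,fy=5,interpolation=cv2.INTER_CUBIC))
E
```

```text
rib [[0.4264, 0.138], [0.4458, 0.1381], [0.4477, 0.0415], [0.4271, 0.0414]] c [0.4367 0.0898 0.062 ] sides [0.0966, 0.0193, 0.0966, 0.0207] ang [90.4, 0.2, -88.8, -179.8]
base [[0.4149, 0.1591], [0.4556, 0.1592], [0.4583, 0.0304]] c [0.4429 0.1162 0.022 ] sides [0.1358, 0.0407, 0.1289] ang [108.6, 0.2, -88.8]
tray [[0.5281, 0.2494], [0.6853, 0.2398], [0.6758, 0.0608], [0.516, 0.0673]] c [0.6013 0.1543 0.025 ] sides [0.1825, 0.1575, 0.1793, 0.16] ang [86.2, -3.5, -93.0, 177.7]
[278  79] [390 123]
liner ((0.6000234484672546, 0.155073344707489), (0.05151689052581787, 0.14934146404266357), 86.64247131347656)
liner top ((0.6017566919326782, 0.1541372835636139), (0.04901554062962532, 0.1481548398733139), 86.47298431396484)
```

View pics/c3.png

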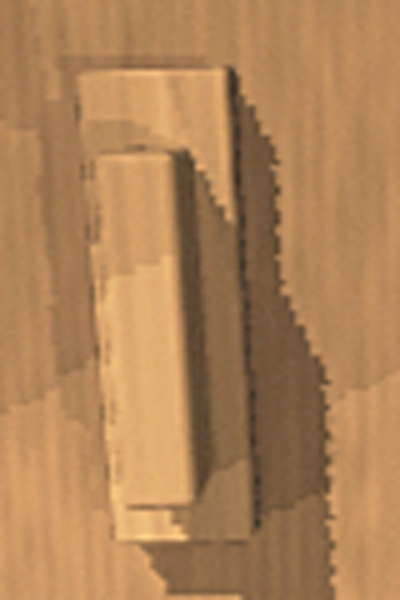

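The crop shows rib top corners (199.6,115.4), (215,115.4), (219,185.4) and (205.6,185.7), and base corners (196,98.6), (226,98.6), (230.4,192.6) and (203,193).

```bash
python3 - <<'E'
from h import *
import pickle
m=pickle.load(open("w3.pkl","rb"))
def show(n,px,z):
    P=onz(m,px,z); print(n,P[:,:2].round(4).tolist(),"c",P.mean(0).round(4),"sides",[round(float(np.linalg.norm(P[i]-P[i-1])),4) for i in range(len(P))],"ang",[round(float(np.degrees(np.arctan2(*(P[i]-P[i-1])[[1,0]]))),1) for i in range(len(P))])
show("rib",[(199.6,115.4),(215,115.4),(219,185.4),(205,185.6)],.062)
show("base",[(196,98.6),(226,98.6),(230.4,192.6),(203,193)],.022)
a=np.radians(1.3) # scraper long axis: 91.3 deg
x=np.array([np.sin(a),-np.cos(a),0])
# tool y = along angle a (scraper y), tool x = angle 90+a, z down
def tool(ay): c,s=np.cos(ay),np.sin(ay); return R.from_matrix(np.array([[-s,c,0],[c,s,0],[0,0,-1]]).T)
for z in (.2,.05): go([.437,.0945,z+.0539],tool(a))
E
```

```text
rib [[0.4271, 0.1376], [0.4458, 0.1376], [0.448, 0.0503], [0.43, 0.0499]] c [0.4377 0.0939 0.062 ] sides [0.0877, 0.0186, 0.0874, 0.018] ang [91.9, 0.2, -88.5, -179.0]
base [[0.4162, 0.1577], [0.4556, 0.1578], [0.4588, 0.0295], [0.4197, 0.0287]] c [0.4376 0.0934 0.022 ] sides [0.129, 0.0395, 0.1284, 0.0391] ang [91.6, 0.2, -88.6, -178.9]
clock 3.6667 tcp [0.4987 0.0811 0.3816]
shift frac now [ 0.0542 -0.2466  0.5108] shift frac after turn [ 0.0593 -0.2457  0.5107] turn frac [-0.0001  0.0001 -0.0035] deg [-0.   0.  -1.2]
clock 3.6667 tcp [0.4987 0.0811 0.3816]
shift frac now [ 0.0544 -0.2462  1.1108] shift frac after turn [ 0.0593 -0.2457  1.1107] turn frac [-0.0001  0.0001 -0.0035] deg [-0.   0.  -1.2]
```

Rib and base centres agree at (0.4377, 0.0937), and the sizes match. I'll descend onto the rib.

```bash
python3 -m creep '[[[0,0,0],[0,0,-0.0042]],[[0.0192,-0.081,0],[0,0,0]],[[0.0192,-0.081,0],[0,0,0]],[[0.0192,-0.0805,0.05],[0,0,0]],[[0,0,0.1],[0,0,0]],[[0,0,0.1],[0,0,0]],[[0,0,0.1],[0,0,0]],[[0,0,0.1],[0,0,0]],[[0,0,0.1],[0,0,0]],[[0,0,0.1],[0,0,0]],[[0,0,0.1],[0,0,0]],[[0,0,0.1],[0,0,0]],[[0,0,0.1],[0,0,0]],[[0,0,0.1],[0,0,0]],[[0,0,0.04],[0,0,0]],[[0,0,0.03],[0,0,0]],[[0,0,0],[0,0,0]],[[0,0,0],[0,0,0]]]'
python3 - <<'E'
from h import *
s=robot.state(); print(s['tcp_pos'],R.from_quat(s['eef_rot']).as_matrix().round(3),s['qpos'].round(2),s['wrist_force'])
im=robot.get_image("wrist"); cv2.imwrite("pics/w4.png",im[...,::-1])
E
```

```text
clock: 5.17
tcp_pos: [0.438, 0.0948, 0.1025]
eef_rot: [0.697, 0.717, 0.0, 0.0]
wrist_force: [0.4, -0.3, -0.0]
grip_width: 0.0852
finger_force: 0.0
[0.43795825 0.09484054 0.10253251] [[-0.028  1.     0.   ]
 [ 1.     0.028 -0.   ]
 [-0.     0.    -1.   ]] [ 0.05  0.41 -0.47  2.23  0.34  0.56 -0.65] [ 0.36425128 -0.34773312 -0.03608055]
```

```bash
python3 -m creep '[[[0,0,0.012],[0,0,0]],[[0,0,0],[0,0,0]]]'; python3 -m creep '[[[0,0,0],[0,0,0]],[[0,0,0],[0,0,0]],[[0,0,0],[0,0,0]],[[0,0,0],[0,0,0]],[[0,0,0],[0,0,0]],[[0,0,0],[0,0,0]],[[0,0,0],[0,0,0]],[[0,0,0],[0,0,0]],[[0,0,0],[0,0,0]],[[0,0,0],[0,0,0]]]' 1
```

```text
clock: 5.38
tcp_pos: [0.4379, 0.0952, 0.0995]
eef_rot: [0.697, 0.717, 0.001, 0.0]
wrist_force: [0.1, 0.5, -0.5]
grip_width: 0.0854
finger_force: 0.0
clock: 6.22
tcp_pos: [0.4375, 0.0953, 0.0991]
eef_rot: [0.697, 0.717, 0.0, 0.0]
wrist_force: [-1.7, -0.8, 6.7]
grip_width: 0.0192
finger_force: 59.3
```

Gripped at 19 mm. I'll lift while turning about the tool axis.

```bash
python3 -m creep '[[[0,0,-0.04],[0,0,0]],[[0,0,-0.08],[0,0,0]],[[0,0,-0.09],[0,0,0]],[[0,0,-0.09],[0,0,0.0195]],[[0,0,-0.09],[0,0,0.0195]],[[0,0,-0.09],[0,0,0.0195]],[[0,0,-0.09],[0,0,0.0195]],[[0,0,-0.09],[0,0,0.0195]],[[0,0,-0.09],[0,0,0.0195]],[[0,0,-0.09],[0,0,0.0195]],[[0,0,-0.09],[0,0,0.0195]],[[0,0,-0.05],[0,0,0.0195]],[[0,0,0],[0,0,0.0195]],[[0,0,0],[0,0,0.0195]],[[0,0,0],[0,0,0.0195]],[[0,0,0],[0,0,0.0195]],[[0,0,0],[0,0,0.0185]],[[0,0,0],[0,0,0]]]' 
cat >> h.py <<'E'
RT=R.from_matrix(np.c_[-S[:,1],-S[:,0],-S[:,2]])
SOLE=np.array([-.0016,0,.0991])
def tcp_for(x,y,z): return O+S@np.array([x,y,z])-RT.apply(SOLE)
def sole():
    s=robot.state(); Rc=R.from_quat(s['eef_rot']); return slope(s['tcp_pos']+Rc.apply(SOLE))*1000, np.degrees((Rc.inv()*RT).as_rotvec()), s['wrist_force']@S
E
python3 - <<'E'
from h import *
s=robot.state(); print(s['qpos'].round(2))
print(tcp_for(-.08,.06,.06)); go(tcp_for(-.08,.06,.06),RT)
E
```

```text
clock: 7.72
tcp_pos: [0.437, 0.0953, 0.3443]
eef_rot: [0.998, -0.058, -0.0, -0.0]
wrist_force: [0.0, 0.6, -2.1]
grip_width: 0.0193
finger_force: 59.0
[ 0.06  0.03 -0.42  2.02  0.01  1.09 -2.05]
[ 0.47652157 -0.30274276  0.2818892 ]
clock 7.7167 tcp [0.437  0.0953 0.3443]
shift frac now [0.3401 1.5637 0.2493] shift frac after turn [0.3318 1.3284 0.8649] turn frac [-0.0667  0.0002 -0.0008] deg [-24.    0.1  -0.3]
```

```bash
python3 -m creep '[[[0.024,0.08,0],[0,0,0]],[[0.024,0.112,0],[0,0,0]],[[0.024,0.114,0],[0,0,0]],[[0.024,0.114,0],[0,0,0]],[[0.024,0.114,0],[0,0,0]],[[0.024,0.114,0],[0,0,0]],[[0.024,0.114,0],[0,0,0]],[[0.024,0.114,0],[0,0,0]],[[0.024,0.114,0],[0,0,0]],[[0.024,0.114,0],[0,0,0]],[[0.024,0.114,0],[0,0,0]],[[0.024,0.114,0],[0,0,0]],[[0.024,0.114,0],[0,0,0]],[[0.024,0.117,0],[0,0,0]],[[0,0,0],[-0.0167,0,0]],[[0,0,0],[-0.0167,0,0]],[[0,0,0],[-0.0167,0,0]],[[0,0,0],[-0.0167,0,-0.0008]],[[0,0,0],[0,0,0]]]' 
python3 - <<'E'
from h import *
s=robot.state(); print(s['qpos'].round(2),sole())
go(tcp_for(-.08,.06,.03),RT)
E
```

```text
clock: 9.3
tcp_pos: [0.4789, -0.2998, 0.3435]
eef_rot: [0.977, -0.046, -0.012, 0.21]
wrist_force: [0.8, 1.5, -2.8]
grip_width: 0.0193
finger_force: 59.6
[ 0.29  0.17 -0.05  1.92  0.5   1.05 -1.67] (array([-102.67896694,   57.83550375,  117.57216402]), array([ 0.29603514, -0.08708377,  0.83582238]), array([ 2.60282392, -0.65472348, -1.89219297]))
clock 9.3 tcp [ 0.4789 -0.2998  0.3435]
shift frac now [-0.0073 -0.0905  0.3498] shift frac after turn [-0.008  -0.0886  0.3503] turn frac [ 0.0008 -0.0002  0.0023] deg [ 0.3 -0.1  0.8]
```

```bash
python3 -m creep '[[[-0.004,-0.045,0.06],[0.0008,0,0.0023]],[[-0.004,-0.044,0.08],[0,0,0]],[[0,0,0.09],[0,0,0]],[[0,0,0.07],[0,0,0]],[[0,0,0.05],[0,0,0]],[[0,0,0],[0,0,0]],[[0,0,0],[0,0,0]]]'
python3 -c "
from h import *
print(sole(),robot.state()['wrist_torque'])"
python3 -m creep '[[[0,0,0.016],[0,0,0]],[[0,0,0.016],[0,0,0]],[[0,0,0.008],[0,0,0]],[[0,0,0.008],[0,0,0]],[[0,0,0],[0,0,0]],[[0,0,0],[0,0,0]]]'
python3 -c "
from h import *
print(sole(),robot.state()['wrist_torque'])"
```

```text
clock: 9.88
tcp_pos: [0.4745, -0.3174, 0.2549]
eef_rot: [0.977, -0.058, -0.011, 0.205]
wrist_force: [-0.2, -0.1, -2.3]
grip_width: 0.0191
finger_force: 59.5
(array([-81.95711277,  60.52258389,  29.35103764]), array([-0.33045229,  0.05408364, -0.50653666]), array([ 0.80760138,  0.18263837, -2.19043313])) [ 0.64034414 -0.1021999  -0.02944476]
clock: 10.38
tcp_pos: [0.4742, -0.3218, 0.2439]
eef_rot: [0.977, -0.058, -0.01, 0.206]
wrist_force: [-0.3, -0.8, -2.0]
grip_width: 0.0193
finger_force: 59.5
(array([-81.61422313,  60.12924625,  17.5224474 ]), array([-0.24769493, -0.0253906 , -0.50977473]), array([ 0.05830522,  0.20650511, -2.20981413])) [ 0.6368629  -0.10189813  0.00966373]
```

```bash
cat > chk.py <<'E'
from h import *
import sys
p,r,f=sole(); print(p.round(1),r.round(2),f.round(1)); sys.exit(int(f[2]>float(sys.argv[1])))
E
python3 -m creep '[[[0,0,0.012],[0,0,0]],[[0,0,0.008],[0,0,0]],[[0,0,0],[0,0,0]]]' >/dev/null && python3 chk.py 3 && python3 -m creep '[[[0,0,0.006],[0,0,0]],[[0,0,0],[0,0,0]]]' >/dev/null && python3 chk.py 3 && python3 -m creep '[[[0,0,0.006],[0,0,0]],[[0,0,0],[0,0,0]]]' >/dev/null && python3 chk.py 3 && python3 -m creep '[[[0,0,0.006],[0,0,0]],[[0,0,0],[0,0,0]]]' >/dev/null && python3 chk.py 3 && python3 -m creep '[[[0,0,0.006],[0,0,0]],[[0,0,0],[0,0,0]]]' >/dev/null && python3 chk.py 3 && python3 -m creep '[[[0,0,0.006],[0,0,0]],[[0,0,0],[0,0,0]]]' >/dev/null && python3 chk.py 3
```

```text
[-81.6  60.4  12. ] [-0.25  0.01 -0.52] [ 1.5  1.1 -2.2]
[-81.6  60.3  10.7] [-0.25 -0.   -0.52] [ 1.5  0.3 -2. ]
[-81.6  60.2   9.2] [-0.24 -0.01 -0.52] [ 0.7  1.  -2.4]
[-81.6  60.2   7.7] [-0.25 -0.02 -0.51] [ 1.4 -1.1 -2.5]
[-81.6  60.3   6.2] [-0.25 -0.01 -0.52] [ 0.2  0.3 -1.8]
[-81.6  60.1   5.9] [-0.23 -0.03 -0.52] [ 2.4  8.4 17.7]
```

Contact is at a sole height of about 6 mm, which lies inside the 2–12 mm range. I'll ease off a little to press gently.

```bash
python3 -m creep '[[[0,0,-0.001],[0,0,0]],[[0,0,0],[0,0,0]],[[0,0,0],[0,0,0]]]' && python3 chk.py 30;  python3 -c "
from h import *
s=robot.state();print(s['wrist_torque'],R.from_quat(s['eef_rot']).inv().apply(s['wrist_torque']),s['qpos'].round(2))"
```

```text
clock: 11.72
tcp_pos: [0.4738, -0.3264, 0.2333]
eef_rot: [0.977, -0.058, -0.01, 0.206]
wrist_force: [-4.0, 7.6, 11.4]
grip_width: 0.0193
finger_force: 61.6
[-81.6  60.1   5.9] [-0.23 -0.04 -0.52] [ 1.8  4.8 13.3]
[ 0.83898346  1.10461912 -0.49105303] [ 0.70104759 -1.2933917  -0.02966317] [ 0.32  0.31 -0.02  2.01  0.58  0.83 -1.78]
```

```bash
cat > cop.py <<'E'
from h import *
s=robot.state();Rc=R.from_quat(s['eef_rot']).inv(); f=Rc.apply(s['wrist_force']);t=Rc.apply(s['wrist_torque']); fz=f[2]-2
p,r,_=sole(); print("sole",p.round(1),"rot",r.round(2),"F",f.round(1),"T",t.round(2),"cop tool x,y mm",round((.1*f[0]-t[1])/fz*1000),round((t[0]-.6+.1*f[1])/fz*1000))
E
python3 cop.py; python3 -m creep '[[[0.0015,0,-0.001],[0,-0.0006,0]],[[0,0,0],[0,0,0]],[[0,0,0],[0,0,0]]]' >/dev/null; python3 cop.py
```

```text
sole [-81.6  60.1   5.9] rot [-0.23 -0.04 -0.52] F [ -4.8  -1.9 -13.3] T [ 0.7  -1.29 -0.03] cop tool x,y mm -53 6
sole [-81.6  60.3   5.9] rot [-0.24  0.2  -0.52] F [-5.4 -1.5 -9.1] T [ 0.71 -1.    0.02] cop tool x,y mm -41 3
```

```bash
python3 -m creep '[[[0.003,0,0],[0,-0.001,0]],[[0,0,0],[0,0,0]],[[0,0,0],[0,0,0]]]' >/dev/null; python3 cop.py;python3 -m creep '[[[0,0,0.001],[0,-0.0006,0]],[[0,0,0],[0,0,0]],[[0,0,0],[0,0,0]]]' >/dev/null; python3 cop.py
```

```text
sole [-81.6  60.4   6.1] rot [-0.24  0.58 -0.52] F [ -8.7  -2.4 -15.1] T [ 0.75 -1.45  0.01] cop tool x,y mm -34 5
sole [-81.6  60.4   6.1] rot [-0.24  0.76 -0.52] F [-10.1  -2.1 -18.1] T [ 0.83 -1.45 -0.01] cop tool x,y mm -22 -1
```

```bash
python3 -m creep '[[[-0.004,0,-0.001],[0,0,0]],[[0,0,0],[0,0,0]]]' >/dev/null; python3 cop.py;python3 -m creep '[[[0,-0.02,0],[0,0,0]],[[0,-0.02,0],[0,0,0]],[[0,-0.02,0],[0,0,0]],[[0,0,0],[0,0,0]]]' >/dev/null; python3 cop.py
```

```text
sole [-81.6  60.6   6.2] rot [-0.24  0.66 -0.51] F [-1.4 -2.3 -8.1] T [ 0.66  0.32 -0.04] cop tool x,y mm 46 16
sole [-66.9  60.4   6.1] rot [-0.19  0.68 -0.54] F [-0.   1.8 -7.7] T [-0.1   0.39  0.24] cop tool x,y mm 40 54
```

```bash
python3 -m creep '[[[0,-0.03,0],[0,0.0004,0]],[[0,-0.03,0],[0,0,0]],[[0,-0.03,0],[0,0,0]],[[0,-0.03,0],[0,0,0]],[[0,-0.03,0],[0,0,0]]]' >/dev/null; python3 cop.py;python3 -m creep '[[[0,-0.03,0],[0,0,0]],[[0,-0.03,0],[0,0,0]],[[0,-0.03,0],[0,0,0]],[[0,-0.03,0],[0,0,0]]]' >/dev/null; python3 cop.py
```

```text
sole [-29.9  60.    6.1] rot [-0.19  0.55 -0.58] F [ 0.6  4.7 -5.9] T [-0.68  0.52  0.29] cop tool x,y mm 59 103
sole [ 0.3 59.8  6.1] rot [-0.2   0.57 -0.58] F [ 0.8  3.3 -4.8] T [-0.68  0.48  0.3 ] cop tool x,y mm 58 140
```

```bash
python3 -m creep '[[[0,-0.03,0.001],[0,0.0006,0]],[[0,-0.03,0],[0,0,0]],[[0,-0.03,0],[0,0,0]],[[0,-0.03,0],[0,0,0]]]' >/dev/null; python3 cop.py;python3 -m creep '[[[0,-0.03,0],[0,0,0]],[[0,-0.03,0],[0,0,0]],[[0,-0.03,0],[0,0,0]],[[0,-0.03,0],[0,0,0]]]' >/dev/null; python3 cop.py
python3 - <<'E'
from h import *
a=robot.get_image("scene");b=robot.get_image("top")
c=cv2.resize(a[170:300,130:310],None,fx=2.2,fy=2.2);d=cv2.resize(b[140:255,250:405],None,fx=2.5,fy=2.5)
H=max(len(c),len(d)); p=lambda i:np.vstack([i,np.zeros((H-len(i),i.shape[1],3),np.uint8)])
cv2.imwrite("pics/p5.png",np.hstack([p(c),p(d)])[...,::-1])
E
```

```text
sole [30.5 59.2  6. ] rot [-0.2   0.36 -0.57] F [ 0.2  3.8 -3.6] T [-0.53  0.46  0.22] cop tool x,y mm 78 135
sole [60.9 59.1  6. ] rot [-0.22  0.38 -0.56] F [ 0.3  3.1 -3.9] T [-0.57  0.48  0.25] cop tool x,y mm 77 148
```

View pics/p5.png

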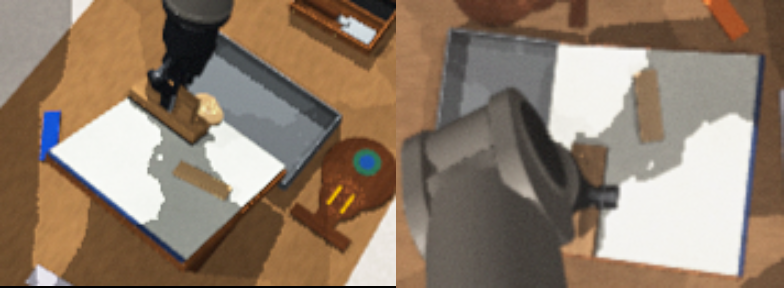

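The picture shows the scraper pushing, with the disc ahead of its −y end at left-panel (208,108) and the strip untouched. I'll continue, shifting slightly to −y.

```bash
python3 -m creep '[[[0.01,-0.03,0.001],[0,0,0]],[[0.01,-0.03,0],[0,0,0]],[[0.01,-0.03,0],[0,0,0]],[[0.01,-0.03,0],[0,0,0]],[[0,-0.03,0],[0,0,0]]]' >/dev/null; python3 cop.py;python3 -m creep '[[[0,-0.03,0],[0,0,0]],[[0,-0.03,0],[0,0,0]],[[0,-0.03,0],[0,0,0]],[[0,-0.03,0],[0,0,0]],[[0,-0.03,0],[0,0,0]],[[0,-0.03,0],[0,0,0]],[[0,-0.02,0],[0,0,0]],[[0,0,0],[0,0,0]],[[0,0,0],[0,0,0]]]' >/dev/null; python3 cop.py
cat > pic.py <<'E'
from h import *
import sys
a=robot.get_image("scene");b=robot.get_image("top")
c=cv2.resize(a[170:300,130:310],None,fx=2.2,fy=2.2);d=cv2.resize(b[140:255,250:405],None,fx=2.5,fy=2.5)
H=max(len(c),len(d)); p=lambda i:np.vstack([i,np.zeros((H-len(i),i.shape[1],3),np.uint8)])
w=robot.get_image("wrist")
o=np.hstack([p(c),p(d)]); o=np.vstack([o,np.hstack([cv2.resize(w,(400,300)),np.zeros((300,o.shape[1]-400,3),np.uint8)])])
cv2.imwrite(sys.argv[1],o[...,::-1])
E
python3 pic.py pics/p6.png
```

```text
sole [97.4 48.6  5.9] rot [-0.19  0.39 -0.6 ] F [ 1.1  4.8 -5.8] T [-0.88  0.61  0.31] cop tool x,y mm 65 128
sole [148.3  49.    5.6] rot [-0.24  0.45 -0.48] F [ 0.1 -0.4  2.6] T [0.59 0.1  0.04] cop tool x,y mm -150 -80
```

View pics/p6.png

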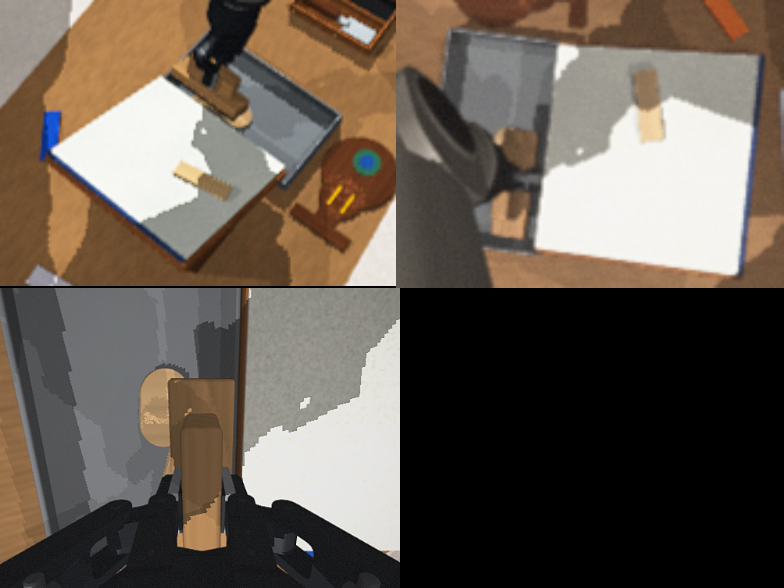

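The disc has dropped into the tray under the scraper, visible in the wrist panel at (155,405). The strip is untouched. Next I'll lift and go to the strip lane.

```bash
python3 -m creep '[[[0,0,-0.07],[0,0,0]],[[0,0,-0.08],[0,0,0]],[[0,0.03,-0.05],[0,0,0]],[[0.05,0.09,0],[0,0,0]],[[0.05,0.1,0],[0,0,0]],[[0.05,0.1,0],[0,0,0]],[[0.05,0.1,0],[0,0,0]],[[0.05,0.1,0],[0,0,0]],[[0.05,0.1,0],[0,0,0]],[[0.05,0.1,0],[0,0,0]],[[0.05,0.1,0],[0,0,0]],[[0.05,0.08,0],[0,0,0]],[[0.05,0.01,0],[0,0,0]],[[0,0,0],[0,0,0]],[[0,0,0],[0,0,0]]]'; python3 cop.py
python3 - <<'E'
from h import *
# tan pixels by region in top view and wrist view
for n in ("top","wrist"):
    m=robot.camera_model(n); im=robot.get_image(n); cv2.imwrite(f"pics/chk_{n}.png",im[...,::-1]); hsv=cv2.cvtColor(im,cv2.COLOR_RGB2HSV)
    w=((hsv[...,1]>60)&(hsv[...,0]>5)&(hsv[...,0]<28)).astype(np.uint8); w=cv2.morphologyEx(w,cv2.MORPH_OPEN,np.ones((3,3)))
    ks,_=cv2.findContours(w,0,1)
    for k in ks:
        a=cv2.contourArea(k)
        if a<60 or a>6000: continue
        k=k[:,0]; p=slope(onplane(m,k,O+S[:,2]*.012,S[:,2]))[:,:2]*1000; c=p.mean(0)
        q=(onz(m,k,.01)-O)[:,:2]@np.c_[h[:2],[-h[1],h[0]]]*1000; cq=q.mean(0)
        if abs(c[0])<125 and abs(c[1])<130: print(n,"pad",a,c.round(),p.min(0).round(),p.max(0).round())
        if 105<cq[0]<265 and abs(cq[1])<135: print(n,"tray",a,cq.round(),q.min(0).round(),q.max(0).round())
E
```

```text
clock: 17.05
tcp_pos: [0.6102, -0.3217, 0.2767]
eef_rot: [0.977, -0.059, -0.014, 0.205]
wrist_force: [-0.1, 0.1, -2.2]
grip_width: 0.0193
finger_force: 59.6
sole [-81.3 -74.2  53.6] rot [-0.24  0.45 -0.57] F [-0.1 -1.   2. ] T [ 0.64 -0.01  0.03] cop tool x,y mm 375 -3780
top tray 349.0 [146.  36.] [119. -21.] [172.  95.]
wrist pad 690.0 [120.  18.] [112. -18.] [133.  53.]
wrist tray 690.0 [135.  51.] [127.   8.] [146.  89.]
wrist pad 3856.5 [ -1. -61.] [ -22. -101.] [ 20. -18.]
```

The tray holds a blob of about two pieces, and only the strip remains on the pad. Next I'll press above the strip.

```bash
python3 -m creep '[[[-0.03,0,0.05],[0,0,0]],[[0,0,0.07],[0,0,0]],[[0,0,0.05],[0,0,0]],[[0,0,0.008],[0,0,0]],[[0,0,0],[0,0,0]],[[0,0,0],[0,0,0]]]'>/dev/null; python3 chk.py 3 && python3 -m creep '[[[0,0,0.006],[0,0,0]],[[0,0,0],[0,0,0]]]' >/dev/null && python3 chk.py 2 && python3 -m creep '[[[0,0,0.003],[0,0,0]],[[0,0,0],[0,0,0]]]' >/dev/null && python3 chk.py 2 && python3 -m creep '[[[0,0,0.003],[0,0,0]],[[0,0,0],[0,0,0]]]' >/dev/null && python3 chk.py 2 && python3 -m creep '[[[0,0,0.003],[0,0,0]],[[0,0,0],[0,0,0]]]' >/dev/null && python3 chk.py 2 && python3 -m creep '[[[0,0,0.003],[0,0,0]],[[0,0,0],[0,0,0]]]' >/dev/null && python3 chk.py 2&& python3 -m creep '[[[0,0,0.003],[0,0,0]],[[0,0,0],[0,0,0]]]' >/dev/null && python3 chk.py 2; python3 cop.py
```

```text
[-80.1 -67.1  10.1] [-0.25  0.39 -0.5 ] [ 0.5 -0.8 -1.7]
[-80.2 -67.2   8.7] [-0.24  0.35 -0.51] [ 0.3  0.7 -2. ]
[-80.3 -66.9   7.5] [-0.24  0.39 -0.52] [ 0.3  0.8 -1.4]
[-80.3 -66.7   6.5] [-0.24  0.41 -0.52] [ 0.8 -0.1 -2.5]
[-80.3 -66.7   6.2] [-0.25  0.41 -0.52] [1.4 4.5 3.7]
sole [-80.3 -66.7   6.2] rot [-0.25  0.41 -0.52] F [-4.5 -1.3 -3.7] T [ 0.7  -0.51  0.03] cop tool x,y mm -11 6
```

```bash
python3 -m creep '[[[-0.0015,0,0.001],[0,0,0]],[[0,0,0],[0,0,0]],[[0,-0.02,0],[0,0,0]],[[0,-0.03,0],[0,0,0]],[[0,-0.03,0],[0,0,0]],[[0,-0.03,0],[0,0,0]]]'>/dev/null; python3 cop.py; python3 -m creep '[[[0,-0.03,0.0005],[0,0,0]],[[0,-0.03,0],[0,0,0]],[[0,-0.03,0],[0,0,0]],[[0,-0.03,0],[0,0,0]]]'>/dev/null; python3 cop.py
```

```text
sole [-52.9 -67.    5.9] rot [-0.21  0.36 -0.56] F [ 0.9  4.  -4.9] T [-0.57  0.43  0.22] cop tool x,y mm 49 112
sole [-22.5 -67.3   6. ] rot [-0.21  0.36 -0.53] F [ 0.4  3.3 -4.9] T [-0.57  0.4   0.18] cop tool x,y mm 52 123
```

```bash
python3 -m creep '[[[0,-0.03,0.0005],[0,0,0]],[[0,-0.03,0],[0,0,0]],[[0,-0.03,0],[0,0,0]],[[0,-0.03,0],[0,0,0]],[[0,-0.03,0],[0,0,0]],[[0,-0.03,0],[0,0,0]]]'>/dev/null; python3 cop.py; python3 -m creep '[[[0,-0.03,0.0005],[0,0,0]],[[0,-0.03,0],[0,0,0]],[[0,-0.03,0],[0,0,0]],[[0,-0.03,0],[0,0,0]],[[0,-0.03,0],[0,0,0]],[[0,-0.03,0],[0,0,0]],[[0,-0.03,0],[0,0,0]],[[0,-0.03,0],[0,0,0]]]'>/dev/null; python3 cop.py; python3 -m creep '[[[0,-0.03,0],[0,0,0]],[[0,-0.03,0],[0,0,0]],[[0,-0.03,0],[0,0,0]],[[0,-0.03,0],[0,0,0]],[[0,-0.03,0],[0,0,0]],[[0,-0.03,0],[0,0,0]],[[0,-0.03,0],[0,0,0]],[[0,-0.02,0],[0,0,0]],[[0,0,0],[0,0,0]],[[0,0,0],[0,0,0]]]'>/dev/null; python3 cop.py
```

```text
sole [ 22.5 -67.6   5.9] rot [-0.22  0.37 -0.53] F [-0.3  3.2 -4.1] T [-0.53  0.42  0.2 ] cop tool x,y mm 74 133
sole [ 82.7 -68.    6. ] rot [-0.23  0.39 -0.53] F [ 0.6  3.5 -3.8] T [-0.5   0.4   0.23] cop tool x,y mm 59 130
sole [140.4 -67.9   5.7] rot [-0.26  0.46 -0.46] F [-1.4 -0.4  1. ] T [ 0.63  0.01 -0.01] cop tool x,y mm 151 11
```

```bash
python3 -m creep '[[[0,-0.02,0],[0,0,0]],[[0,-0.02,0],[0,0,0]],[[0,0,0],[0,0,0]],[[0,0,-0.06],[0,0,0]],[[0,0,-0.1],[0,0,0]],[[0,0,-0.1],[0,0,0]],[[0,0.02,-0.1],[0,0,0]],[[0,0.06,-0.1],[0,0,0]],[[0,0.1,-0.02],[0,0,0]],[[0,0.1,0],[0,0,0]],[[0,0.1,0],[0,0,0]],[[0,0.1,0],[0,0,0]],[[0,0,0],[0,0,0]],[[0,0,0],[0,0,0]]]'; python3 cop.py
cat > look.py <<'E'
from h import *
import sys
for n in ("top","wrist","scene"):
    m=robot.camera_model(n); im=robot.get_image(n); cv2.imwrite(f"pics/{sys.argv[1]}_{n}.png",im[...,::-1]); hsv=cv2.cvtColor(im,cv2.COLOR_RGB2HSV)
    w=((hsv[...,1]>60)&(hsv[...,0]>5)&(hsv[...,0]<28)).astype(np.uint8); w=cv2.morphologyEx(w,cv2.MORPH_OPEN,np.ones((3,3)))
    ks,_=cv2.findContours(w,0,1)
    for k in ks:
        a=cv2.contourArea(k)
        if a<25 or a>9000: continue
        k=k[:,0]; p=slope(onplane(m,k,O+S[:,2]*.012,S[:,2]))[:,:2]*1000; c=p.mean(0)
        q=(onz(m,k,.01)-O)[:,:2]@np.c_[h[:2],[-h[1],h[0]]]*1000; cq=q.mean(0)
        if abs(c[0])<125 and abs(c[1])<130: print(n,"pad",a,c.round(),p.min(0).round(),p.max(0).round())
        if 105<cq[0]<265 and abs(cq[1])<135: print(n,"tray",a,cq.round(),q.min(0).round(),q.max(0).round(),[round(float(x)) for x in cv2.minAreaRect(q.astype(np.float32))[1]])
E
python3 look.py L1
```

```text
clock: 22.32
tcp_pos: [0.6181, -0.1932, 0.2983]
eef_rot: [0.977, -0.06, -0.014, 0.206]
wrist_force: [0.3, 0.5, -3.0]
grip_width: 0.0196
finger_force: 59.6
sole [ 27.5 -68.  125.6] rot [-0.23  0.42 -0.68] F [ 0.3 -1.7  2.5] T [ 0.73  0.03 -0.01] cop tool x,y mm -5 -73
top pad 291.0 [ 55. -50.] [ 34. -86.] [ 80. -14.]
wrist tray 2781.0 [261.  27.] [252. -58.] [284. 109.] [170, 29]
wrist tray 3987.0 [144. -24.] [ 122. -104.] [173.  56.] [161, 45]
scene tray 651.0 [162.  -0.] [ 128. -106.] [213.  95.] [201, 85]
```

All three pieces are in the tray and the pad is clear. Next is the tool tray.

```bash
cat >> h.py <<'E'
ta=np.radians(-3.4); c_,s_=np.cos(ta),np.sin(ta)
RP=R.from_matrix(np.array([[c_,s_,0],[s_,-c_,0],[0,0,-1]]).T)
def place(z): return np.array([.6005,.1548,z])-RP.apply(SOLE)
E
python3 - <<'E'
from h import *
go(place(.2),RP); mt=robot.camera_model("top"); print(onz(mt,[[234,112]],.16),onz(mt,[[198,122]],.09), robot.state()['qpos'].round(2))
E
```

```text
clock 22.4667 tcp [ 0.6186 -0.1905  0.2971]
shift frac now [-0.2307 -1.2449 -0.5551] shift frac after turn [-0.1477 -1.3745 -0.0081] turn frac [ 0.0659  0.0026 -0.0094] deg [23.7  0.9 -3.4]
[[0.78274389 0.03747628 0.16      ]] [[0.76939797 0.14816984 0.09      ]] [ 0.09  0.39 -0.08  1.72  0.49  1.13 -1.91]
```

```bash
python3 -m creep '[[[0,0,0],[0.0165,0.0003,-0.0024]],[[0,0,0],[0.0165,0.0003,-0.0024]],[[0,0,0],[0.0165,0.0003,-0.0024]],[[0,0,0],[0.0165,0.0003,-0.0022]],[[-0.011,-0.09,0],[0,0,0]],[[-0.011,-0.107,0],[0,0,0]],[[-0.011,-0.107,0],[0,0,0]],[[-0.011,-0.107,0],[0,0,0]],[[-0.011,-0.107,0],[0,0,0]],[[-0.011,-0.107,0],[0,0,0]],[[-0.011,-0.107,0],[0,0,0]],[[-0.011,-0.107,0],[0,0,0]],[[-0.011,-0.107,0],[0,0,0]],[[-0.012,-0.107,0],[0,0,0]],[[-0.012,-0.107,0],[0,0,0]],[[-0.012,-0.107,0],[0,0,0]],[[-0.012,-0.107,0],[0,0,0]],[[0,0,0],[0,0,0]],[[0,0,0],[0,0,0]]]'
python3 -c "
from h import *
go(place(.06),RP)"; python3 look.py L2
```

```text
clock: 24.05
tcp_pos: [0.6023, 0.1564, 0.2975]
eef_rot: [1.0, -0.029, -0.004, -0.001]
wrist_force: [0.1, 0.4, -2.0]
grip_width: 0.0192
finger_force: 59.9
clock 24.05 tcp [0.6023 0.1564 0.2975]
shift frac now [0.0043 0.0073 0.5537] shift frac after turn [-0.0006  0.0068  0.5537] turn frac [-0.0001  0.0014  0.0003] deg [-0.1  0.5  0.1]
wrist tray 1013.0 [159.  38.] [138. -18.] [178.  98.] [29, 118]
```

```bash
python3 -m creep '[[[0.001,0.007,0.06],[0,0,0]],[[0,0,0.1],[0,0,0]],[[0,0,0.1],[0,0,0]],[[0,0,0.1],[0,0,0]],[[0,0,0.1],[0,0,0]],[[0,0,0.08],[0,0,0]],[[0,0,0],[0,0,0]],[[0,0,0],[0,0,0]]]'
python3 - <<'E'
from h import *
go(place(.008),RP)
m=robot.camera_model("wrist"); im=robot.get_image("wrist"); m2=robot.camera_model("top"); t=robot.get_image("top"); sc=robot.get_image("scene")
P=[place(.065)+RP.apply(SOLE)+RP.apply([sx*.065,sy*.02,0]) for sx,sy in((1,1),(1,-1),(-1,-1),(-1,1))]
L=[np.array([.6005,.1548,.006])+RP.apply([sx*.075,sy*.026,0]) for sx,sy in((1,1),(1,-1),(-1,-1),(-1,1))]
print("liner px",proj(m,L).round())
c=cv2.resize(sc[120:220,230:350],(400,333)); w=cv2.resize(im,(400,300))
H=np.vstack([c,np.zeros((0,400,3),np.uint8)]); H=H[:300]; t2=cv2.resize(t[130:250,150:250],(300,300))
cv2.imwrite("pics/p7.png",np.hstack([w,H])[...,::-1])
E
```

```text
clock: 24.87
tcp_pos: [0.6021, 0.151, 0.1626]
eef_rot: [0.999, -0.032, -0.005, 0.0]
wrist_force: [-0.3, -0.4, -2.2]
grip_width: 0.0193
finger_force: 59.8
clock 24.8667 tcp [0.6021 0.151  0.1626]
shift frac now [ 0.0013 -0.0147  0.2221] shift frac after turn [-0.0007 -0.0147  0.2221] turn frac [ 0.      0.0015 -0.0006] deg [ 0.   0.5 -0.2]
liner px [[291.  93.]
 [215.  93.]
 [222. 285.]
 [286. 284.]]
```

View pics/p7.png

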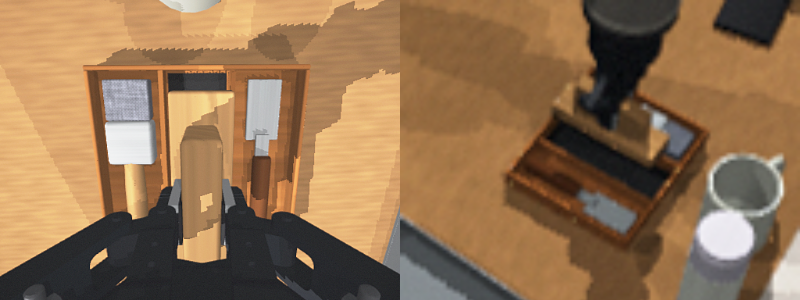

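The scraper is above the empty compartment, aligned lengthwise, between the brush (130,140) and the knife (260,140). I'll correct 3.7 mm in y and go down.

```bash
python3 -m creep '[[[0,-0.0147,0],[0,0,0]],[[0,0,0.05],[0,0,0]],[[0,0,0.05],[0,0,0]],[[0,0,0],[0,0,0]],[[0,0,0],[0,0,0]]]' >/dev/null
python3 -c "
from h import *
go(place(.006),RP)"
```

```text
clock 25.4333 tcp [0.6016 0.1554 0.1368]
shift frac now [0.0033 0.0025 0.1266] shift frac after turn [0.0021 0.0026 0.1266] turn frac [ 0.      0.0016 -0.0004] deg [ 0.   0.6 -0.2]
```

```bash
python3 -m creep '[[[0.002,0.0025,0.03],[0,0,0]],[[0,0,0.04],[0,0,0]],[[0,0,0.03],[0,0,0]],[[0,0,0],[0,0,0]],[[0,0,0],[0,0,0]]]' >/dev/null
cat > f.py <<'E'
from h import *
import sys
s=robot.state();Rc=R.from_quat(s['eef_rot']).inv(); f=Rc.apply(s['wrist_force']);t=Rc.apply(s['wrist_torque']); go(place(.006),RP); print("F",f.round(1),"T",t.round(2)); sys.exit(int(-f[2]>1.5 or abs(f[:2]).max()>6))
E
python3 f.py && python3 -m creep '[[[0,0,0.01],[0,0,0]],[[0,0,0],[0,0,0]]]' >/dev/null && python3 f.py && python3 -m creep '[[[0,0,0.005],[0,0,0]],[[0,0,0],[0,0,0]]]' >/dev/null && python3 f.py && python3 -m creep '[[[0,0,0.004],[0,0,0]],[[0,0,0],[0,0,0]]]' >/dev/null && python3 f.py && python3 -m creep '[[[0,0,0.004],[0,0,0]],[[0,0,0],[0,0,0]]]' >/dev/null && python3 f.py && python3 -m creep '[[[0,0,0.004],[0,0,0]],[[0,0,0],[0,0,0]]]' >/dev/null && python3 f.py
```

```text
clock 25.85 tcp [0.6022 0.1549 0.1123]
shift frac now [-0.0002  0.0007  0.0289] shift frac after turn [-0.0004  0.0007  0.0289] turn frac [-0.      0.0014 -0.0005] deg [-0.   0.5 -0.2]
F [ 0.4 -1.1  1.9] T [ 0.04  0.07 -0.01]
clock 26.0167 tcp [0.6026 0.155  0.1105]
shift frac now [-0.0018  0.0013  0.0217] shift frac after turn [-0.002   0.0013  0.0217] turn frac [-0.0001  0.0012 -0.0005] deg [-0.   0.4 -0.2]
F [-0.4 -0.6  2.6] T [ 0.03 -0.02 -0.03]
clock 26.1833 tcp [0.6026 0.155  0.1094]
shift frac now [-0.0017  0.0011  0.0172] shift frac after turn [-0.0019  0.0011  0.0172] turn frac [-0.0001  0.0012 -0.0005] deg [-0.   0.4 -0.2]
F [ 0.4 -0.1  3.4] T [ 0.04 -0.04 -0.03]
clock 26.35 tcp [0.6026 0.155  0.1083]
shift frac now [-0.0017  0.0012  0.0129] shift frac after turn [-0.0018  0.0011  0.0129] turn frac [-0.0001  0.0012 -0.0005] deg [-0.   0.4 -0.2]
F [-1.1 -0.3  1.9] T [ 0.04 -0.   -0.02]
clock 26.5167 tcp [0.6025 0.1549 0.1072]
shift frac now [-0.0014  0.0009  0.0084] shift frac after turn [-0.0015  0.0009  0.0084] turn frac [-0.0001  0.0013 -0.0005] deg [-0.   0.5 -0.2]
F [-1.2 -0.4  2.8] T [-0.02 -0.    0.03]
clock 26.6833 tcp [0.6024 0.1549 0.1062]
shift frac now [-0.0012  0.001   0.0043] shift frac after turn [-0.0013  0.001   0.0042] turn frac [-0.0001  0.0013 -0.0005] deg [-0.   0.5 -0.2]
F [ 0.1 -0.3  2. ] T [ 0.01 -0.03 -0.02]
```

```bash
python3 -m creep '[[[0,0,0.003],[0,0,0]],[[0,0,0],[0,0,0]]]' >/dev/null && python3 f.py && python3 -m creep '[[[0,0,0.003],[0,0,0]],[[0,0,0],[0,0,0]]]' >/dev/null && python3 f.py && python3 -m creep '[[[0,0,0.003],[0,0,0]],[[0,0,0],[0,0,0]]]' >/dev/null && python3 f.py && python3 -m creep '[[[0,0,0.003],[0,0,0]],[[0,0,0],[0,0,0]]]' >/dev/null && python3 f.py
```

```text
clock 26.85 tcp [0.6025 0.155  0.1056]
shift frac now [-0.0016  0.0013  0.0019] shift frac after turn [-0.0017  0.0013  0.0019] turn frac [-0.0001  0.0012 -0.0005] deg [-0.   0.4 -0.2]
F [-1.   0.1  0.8] T [-0.06  0.01  0.03]
clock 27.0167 tcp [0.6025 0.1551 0.1054]
shift frac now [-0.0015  0.0015  0.0011] shift frac after turn [-0.0015  0.0015  0.0011] turn frac [-0.0001  0.0012 -0.0004] deg [-0.   0.4 -0.2]
F [-4.9  1.1 -7.6] T [-0.32 -0.65  0.11]
```

```bash
python3 -m creep '[[[0,0,0],[0,0,0]],[[0,0,0],[0,0,0]],[[0,0,0],[0,0,0]],[[0,0,0],[0,0,0]],[[0,0,0],[0,0,0]],[[0,0,0],[0,0,0]],[[0,0,0],[0,0,0]]]' 0 && python3 -m creep '[[[0,0,-0.02],[0,0,0]],[[0,0,-0.05],[0,0,0]],[[0,0,-0.08],[0,0,0]],[[0,0,-0.1],[0,0,0]],[[0,0,-0.1],[0,0,0]],[[0,0,-0.1],[0,0,0]],[[0,0,-0.1],[0,0,0]],[[0,0,-0.1],[0,0,0]],[[-0.08,0,0],[0,0,0]],[[-0.08,0,0],[0,0,0]],[[0,0,0],[0,0,0]],[[0,0,0],[0,0,0]]]'
python3 look.py L3; python3 - <<'E'
from h import *
m=robot.camera_model("wrist"); im=cv2.imread("pics/L3_wrist.png"); hsv=cv2.cvtColor(im,cv2.COLOR_BGR2HSV)
Z=lambda z,a,b:[np.array([.6005,.1548,z])+RP.apply([sx*a,sy*b,0]) for sx,sy in((1,1),(1,-1),(-1,-1),(-1,1))]
L=proj(m,Z(.028,.065,.02)); T=proj(m,Z(.068,.045,.01)); print(L.round(),T.round())
x0,y0=np.maximum(L.min(0)-45,0).astype(int); x1,y1=(L.max(0)+45).astype(int)
for k in(L,T): cv2.polylines(im,[k.round().astype(int)],True,(255,0,255),1)
cv2.imwrite("pics/p8.png",im[y0:y1,x0:x1])
for p in (Z(.028,.058,0.015)): 
    u=proj(m,p)[0].astype(int); print(u,hsv[min(u[1],383),min(u[0],511)])
# compare bystanders top before/after
a=cv2.imread("pics/top0.png").astype(int); b=cv2.imread("pics/L3_top.png").astype(int); d=(abs(a-b).max(2)>60).astype(np.uint8); d=cv2.morphologyEx(d,cv2.MORPH_OPEN,np.ones((3,3)))
n,_,st,c=cv2.connectedComponentsWithStats(d); print([(st[i][4],c[i].round().tolist()) for i in range(1,n) if st[i][4]>20])
E
```

```text
clock: 27.6
tcp_pos: [0.6025, 0.155, 0.1048]
eef_rot: [1.0, -0.031, -0.004, -0.0]
wrist_force: [-0.0, 0.1, -1.2]
grip_width: 0.0425
finger_force: 0.0
clock: 28.6
tcp_pos: [0.5634, 0.1574, 0.2692]
eef_rot: [1.0, -0.031, -0.003, -0.0]
wrist_force: [-0.4, -0.0, -0.4]
grip_width: 0.0427
finger_force: 0.0
[[280.  64.]
 [237.  64.]
 [239. 199.]
 [278. 199.]] [[271.  85.]
 [246.  85.]
 [248. 191.]
 [270. 191.]]
[274  72] [ 17 118 244]
[242  72] [ 16 129 215]
[243 192] [ 15 127 209]
[273 192] [ 17 119 234]
[(np.int32(2370), [410.0, 106.0]), (np.int32(24), [327.0, 111.0]), (np.int32(67), [177.0, 144.0]), (np.int32(43), [425.0, 157.0]), (np.int32(54), [130.0, 159.0]), (np.int32(203), [199.0, 168.0]), (np.int32(61), [390.0, 165.0]), (np.int32(90), [137.0, 174.0]), (np.int32(527), [297.0, 196.0]), (np.int32(276), [351.0, 182.0]), (np.int32(22), [174.0, 177.0]), (np.int32(91), [189.0, 181.0]), (np.int32(27), [177.0, 189.0]), (np.int32(222), [325.0, 210.0]), (np.int32(1342), [462.0, 219.0]), (np.int32(308), [200.0, 216.0]), (np.int32(229), [348.0, 227.0]), (np.int32(2723), [464.0, 261.0]), (np.int32(254), [234.0, 225.0]), (np.int32(196), [206.0, 234.0]), (np.int32(51), [410.0, 235.0]), (np.int32(3277), [216.0, 319.0]), (np.int32(720), [482.0, 302.0]), (np.int32(58), [185.0, 300.0]), (np.int32(27), [410.0, 298.0]), (np.int32(113), [400.0, 308.0]), (np.int32(25), [174.0, 309.0]), (np.int32(474), [184.0, 320.0]), (np.int32(117), [292.0, 314.0]), (np.int32(213), [361.0, 344.0]), (np.int32(104), [247.0, 335.0]), (np.int32(57), [224.0, 344.0]), (np.int32(323), [504.0, 373.0])]
```

```bash
python3 - <<'E'
from h import *
F=np.c_[h[:2],[-h[1],h[0]]]
def P(u,v,z): return np.r_[O[:2]+F@np.array([u,v]),z]
for f,n in (("top0","top"),("L3_top","top"),("L3_scene","scene"),("scene0","scene")):
    m=robot.camera_model(n); im=cv2.imread(f"pics/{f}.png"); hsv=cv2.cvtColor(im,cv2.COLOR_BGR2HSV)
    w=((hsv[...,1]>60)&(hsv[...,0]>5)&(hsv[...,0]<28)).astype(np.uint8)
    for nm,poly in (("tray",[P(u,v,.006) for u,v in((116,-130),(116,130),(250,130),(250,-130))]),("pad",[O+S@np.array([x,y,.006]) for x,y in((-112,-120),(-112,120),(112,120),(112,-120))])):
        k=cv2.fillPoly(np.zeros(w.shape,np.uint8),[proj(m,poly).round().astype(int)],1)
        c,_,st,cc=cv2.connectedComponentsWithStats(w*k); print(f,nm,[(int(st[i][4]),(F.T@(onz(m,cc[i],.01)[0]-O)[:2]*1000).round().tolist(),st[i][:4].tolist()) for i in range(1,c) if st[i][4]>15])
# scraper contour in wrist, vs tray
m=robot.camera_model("wrist"); im=cv2.imread("pics/L3_wrist.png"); hsv=cv2.cvtColor(im,cv2.COLOR_BGR2HSV)
for r in (75,78,190,195): print(r,[tuple(int(v) for v in hsv[r,c]) for c in range(222,300,4)])
print([(r,[int(v) for v in hsv[r,259]]) for r in range(40,216,5)])
E
```

```text
top0 tray []
top0 pad []
L3_top tray []
L3_top pad []
L3_scene tray []
L3_scene pad []
scene0 tray []
scene0 pad []
75 [(13, 152, 131), (13, 165, 184), (13, 151, 103), (60, 7, 35), (16, 125, 227), (16, 128, 215), (15, 127, 218), (15, 128, 215), (16, 126, 224), (16, 124, 228), (19, 116, 241), (16, 125, 227), (18, 122, 241), (16, 127, 162), (15, 126, 188), (15, 13, 38), (13, 145, 88), (13, 168, 140), (12, 154, 141), (12, 157, 140)]
78 [(13, 158, 124), (13, 164, 188), (13, 141, 94), (113, 55, 37), (16, 127, 228), (15, 128, 217), (15, 125, 218), (15, 125, 214), (16, 126, 222), (17, 121, 229), (19, 117, 242), (15, 128, 169), (15, 128, 172), (16, 130, 165), (15, 129, 186), (150, 7, 35), (13, 160, 83), (14, 165, 142), (14, 165, 144), (13, 160, 143)]
190 [(12, 162, 195), (13, 170, 192), (13, 165, 192), (14, 153, 112), (8, 32, 32), (16, 134, 211), (15, 127, 218), (16, 126, 220), (16, 128, 216), (15, 128, 216), (15, 123, 217), (15, 127, 193), (16, 118, 237), (17, 121, 234), (13, 46, 39), (13, 149, 130), (13, 168, 213), (13, 152, 116), (13, 153, 125), (13, 155, 127)]
195 [(12, 149, 127), (13, 1
[... 406 characters left out ...]
5, [107, 57, 40]), (70, [20, 111, 243]), (75, [17, 123, 231]), (80, [17, 120, 231]), (85, [15, 123, 157]), (90, [16, 128, 222]), (95, [17, 122, 234]), (100, [18, 120, 234]), (105, [18, 122, 234]), (110, [18, 120, 234]), (115, [17, 120, 234]), (120, [18, 120, 233]), (125, [17, 124, 232]), (130, [18, 120, 234]), (135, [18, 123, 233]), (140, [18, 121, 234]), (145, [17, 125, 233]), (150, [17, 120, 235]), (155, [17, 119, 235]), (160, [16, 125, 219]), (165, [16, 126, 219]), (170, [16, 125, 221]), (175, [16, 124, 220]), (180, [16, 126, 221]), (185, [16, 122, 221]), (190, [15, 129, 216]), (195, [16, 128, 209]), (200, [15, 118, 91]), (205, [11, 146, 96]), (210, [13, 164, 197]), (215, [15, 132, 193])]
```

```bash
python3 - <<'E'
from h import *
F=np.c_[h[:2],[-h[1],h[0]]]
def P(u,v,z): return np.r_[O[:2]+F@np.array([u,v]),z]
for f,n in (("top0","top"),("L3_top","top"),("L3_scene","scene")):
    m=robot.camera_model(n); im=cv2.imread(f"pics/{f}.png"); hsv=cv2.cvtColor(im,cv2.COLOR_BGR2HSV)
    w=(hsv[...,1]>60)&(hsv[...,0]>5)&(hsv[...,0]<28)
    for nm,poly in (("tray",[P(u,v,.006) for u,v in((116,-130),(116,130),(250,130),(250,-130))]),("pad",[O+S@np.array([x,y,.006]) for x,y in((-112,-120),(-112,120),(112,120),(112,-120))])):
        pl=np.array([p*1 for p in poly])
        if nm=="tray": pl=np.array([P(u/1000,v/1000,.006) for u,v in((116,-130),(116,130),(250,130),(250,-130))])
        else: pl=np.array([O+S@np.array([x/1000,y/1000,.006]) for x,y in((-112,-120),(-112,120),(112,120),(112,-120))])
        q=proj(m,pl).round().astype(np.int32); k=cv2.fillPoly(np.zeros(w.shape,np.uint8),[q],1)
        c,_,st,cc=cv2.connectedComponentsWithStats((w&(k>0)).astype(np.uint8),connectivity=4); print(f,nm,int(k.sum()),[(int(st[i][4]),(F.T@(onz(m,cc[i],.01)[0]-O)[:2]*1000).round().tolist(),st[i][:4].tolist()) for i in range(1,c) if st[i][4]>15])
E
```

```text
top0 tray 3586 [(198, [248.0, 0.0], [258, 153, 13, 82])]
top0 pad 6453 [(248, [-22.0, -72.0], [346, 168, 11, 29]), (201, [53.0, 28.0], [317, 200, 14, 21]), (193, [-28.0, 71.0], [341, 215, 15, 25])]
L3_top tray 3586 [(198, [248.0, -1.0], [258, 153, 13, 82]), (623, [141.0, -3.0], [287, 165, 21, 64])]
L3_top pad 6453 []
L3_scene tray 2533 [(418, [145.0, -3.0], [217, 206, 45, 38])]
L3_scene pad 4141 []
```

The pad is empty. The tray blob is 623 px, against about 640 px for the three offcuts at the start, so all three are in. The scraper lies flat with liner visible on all sides.

```bash
python3 -c "
from station import robot
print(robot.job_done())"
```

```text
the job is handed in; nothing more can be done
None
```

I handed the job in at about 29 s: all three offcuts are in the catch tray, and the scraper lies sole down and lengthwise in the empty lined compartment, released; final position checks were image masks, the bystanders got no separate check, and no verdict came back.

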